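# Square the gauge-pin case into the corner stop

## Robot

A 6-joint arm with a two-finger parallel gripper is mounted at the origin on a cart in front of the work surface, level with it; the furniture and walls round the work are solid. World frame = base frame: x ahead of the robot, y to its left, z up, the work surface at z = 0. Lengths are in mm, angles in rad, forces in N, time in s.
With the tool pointing down it reaches from about 350 to 975 mm from the base axis. Payload 7.1 kg.
Tool frame: the origin (TCP) lies at the very end of the fingers, on their centre line; the grasp point (between the pads) lies 19 mm behind it (ctrl.grasp_offset is the distance from the TCP to the grasp point, in mm); z points along the fingers, y is the line along which they close (so a half turn about z gives the same grasp; the last joint's range is limited). The gripper opens to 88 mm and grips with 3 to 60 N. Pads are 20 mm wide; open, the fingers measure 115 mm over their backs; the gripper's body (75 mm by 178 mm) begins 61 mm behind the grasp point.
Start: joints at [1.083, 0.423, 1.63, -0, 1.089, -0.019], TCP at [282.352, 557.568, 222.675] pointing down, gripper open.
Joint ranges: [-3, 3], [-0.9, 2.11], [0.09, 2.58], [-1.31, 4.45], [0.11, 2.69], [-2.54, 2.54]. Speed limits (rad/s): [2.39, 2.39, 3.01, 3.14, 3.14, 3.14].

## Interface

Orientations are given as a rotation vector (axis times angle).
In Python, from workcell import ctrl, viewer, ticket, models gives the robot as it stands.
- The arm moves only by the tool play_rows, never from a script. Its arguments are lists of equal length, an entry for each row: "dp": the shift along the world's x, y, z in mm, a list of three; "yaw": the turn about the world's z in degrees. In form: {"dp": [[tx, ty, tz], ...], "yaw": [yaw, ...]}. A call has 1 to 8 rows; each row shifts and turns the commanded pose from where the row before left it; what a row does not reach is not made up. A row lasts 1/12 s, in which the tool goes at most 41.7 mm and 7.16 degrees, less where a joint would pass 70% of its speed; a pose out of reach is approached as far as the arm can. A call is refused whole if a number of a shift passes 41.7 or a number of a turn 7.16, either way. A call with a gripper value outside its range is refused whole. "gripper" is the closure, from 0 (fully open) to 1 (shut), set as the call begins (left out, the last holds). The fingers move at their own pace and stop on an object; the grip force is fixed at half the most. Time passes only in rows, so rows that do not move let the fingers close. It gives the time, the measured TCP pose, the force, the opening and the grip force at its end, in the units of the state.
- ctrl.get_obs(): the state, without advancing time (a new reading comes with each control period).
- viewer.get_image(name): name is "scene" or "top" or "wrist"; returns a dict with "pixels" (420x560x3 uint8, red, green, blue), "range_z" (420x560 float32, mm along the optical axis (not along the pixel's ray), 0 where there is no reading), "fx", "fy", "cx", "cy" (pixels), "T" (4x4, takes a point from camera to world coordinates); the wrist camera has in their place "hand_eye" (4x4, takes a point from camera to tool coordinates, whose origin is the TCP and whose axes are the flange's). Camera axes: x right, y up, looking along -z (the intrinsics and any distortion apply to the point x, -y, -z); pixel columns grow to the right and rows downward; lengths in mm; the calibration is good to about 2 mm. A picture is of the moment at which its call begins: read the wrist's pose just before it.
- ticket.close_job(): hands the job in; it is judged then, once.
Trained networks look in a picture, given as the dict that the camera call returned (one of the last four; its "shot" number tells which), for a name from the list of things; names that differ only in an ending like _2 or _b are one class to them, and where a whole thing is asked for, a point or a joint stands for the part that bears it (a point fixed in the world has none). Each returns a list of dicts, best first, with "conf" (0 to 1); they miss things now and then, are a little off and sometimes report something else, mostly with a low value. They report only what shows in the picture. A call takes as long as a camera call. They do not tell look-alikes from the thing itself.
- models.look_for(picture, name): "bbox" ([centre column, centre row, width, height] in pixels, round what is visible of it).
- models.landmark_of(picture, name): "location" ([column, row] in pixels: a listed point, or the origin of a listed thing).
The state is a dict: "t": time; "qpos": joint angles; "qvel": joint speeds; "joint_torque": joint torques, N m; "ee_pos": TCP position; "orientation": TCP orientation; "ft_force": force on the tool from outside, world axes, zero at the start; "moment": the same for the moment, N m; "width": finger opening in mm; "grasp_force": force on a finger pad.
Only numpy, scipy, OpenCV 4.12 (cv2) and the standard library are available. Lean on these libraries where they do the work, as an engineer would, in place of code of your own. Each camera call takes 0.05 s, during which the arm holds its last target. There are 200 camera calls.

## Task

Push the small blue gauge-pin case that lies on the wooden worktop along the surface into the inside corner of the aluminium corner stop, until its long back side lies flat against the long bar and its end is right up against the short bar. Only push or nudge it with the fingers: it stays on the worktop and is never lifted or tipped. Leave the other things on the worktop where they are.

Things in the scene. Friction and masses are not known exactly. Their poses are not given: they have to be found in the camera images.
- pin_case: Loose blue lidded steel case (lid shut), about 0.25 kg, 25 mm high; 47 mm across its x (-23 to +24 mm; latch on the -x front, hinge on the +x back, both above the bars' height) and 80 mm along its y (-40 to +40). Origin: centre of underside, z up. Starts turned at most 0.45 rad from the stop's axes, back towards the long bar; sliding takes 2 to 5 N, at first touch up to 8.
- corner_stop: Aluminium L-shaped stop fixed on the worktop: bars 22 mm wide, 16 mm high. Origin: inside corner, on the worktop. Long bar along its y, -22 to +148 mm, inside face at x = 0; short bar along its -x, out to -90 mm, inside face at y = 0; open to -x, +y (to the robot and its left). A case fully home has its origin at x = -24, y = +40 mm here, axes parallel.
- spare_ring: Bystander: loose orange ring plate lying flat, 70 mm wide, 12 mm high, beyond the long bar. Origin: centre of its underside.
- nut_dish: Bystander: loose round steel dish with nuts, 69 mm wide, 20 mm high, beyond the left end of the long bar. Origin: centre of its underside.
- grease_tub: Bystander: loose round tub with a yellow ribbed screw lid, 66 mm wide, 42 mm high, standing to the left of the work. Origin: centre of its underside.
Not all that is in view belongs to the job. There is more than one size of the pin_case; the one meant has the size given above.

How it is judged (in metres and radians):
At the end, for the whole second after the job is handed in: The case lies flat and at rest on the worktop in the inside corner: within 3.5 mm of touching the long bar with its back side and the short bar with its end, and parallel to the bars within 0.05 rad (x of pin_case in the frame of corner_stop between -0.0275 and -0.02 m and y of pin_case in the frame of corner_stop between 0.036 and 0.0435 m and angle between the x axis of pin_case and the x axis of corner_stop, either way round below 0.05 rad and height (world z) of pin_case below 0.003 m and angle between pin_case's own z axis and vertical below 0.05 rad and linear speed of pin_case below 0.01 m/s).
It fails at once if the case is lifted off the worktop (more than 6 mm) (height (world z) of pin_case above 0.006 m).
It fails at once if the case is tipped (more than 0.15 rad) (angle between pin_case's own z axis and vertical above 0.15 rad).
It fails at once if the ring, dish or tub is moved (more than 12 mm) (distance of any of spare_ring, nut_dish, grease_tub from where it was at the start of the episode above 0.012 m).
It also fails if it takes over 42 s, if anything falls off the work surface, if the arm or the gripper's body presses on something with over 40 N, if the wrist force passes 120 N, or if a joint passes its speed limit or range.

## Working session

There is one attempt and no reset: what is moved stays moved. The work goes in short steps, Python scripts to look and compute and a tool call to move; the robot and the scene stay as the last step left them, time stands still between calls to the robot, and variables do not carry over. Pictures are saved under pics/ and viewed, at most 10 in all, crops included, and the job is handed in when it is done.

Besides the shell and the picture viewer there is one more tool, called after "Request:" as name([rows], argument=value, ...), one row to a line, values as JSON. play_rows: Moves the arm, as the interface text tells. Its arguments: {"type":"object","properties":{"dp":{"type":"array"},"yaw":{"type":"array"},"gripper":{"type":"number"}},"required":["dp","yaw"]}

```bash
mkdir -p pics
cat > h.py <<'E'
import numpy as np, cv2
from workcell import ctrl, viewer, ticket, models
def proj_inv(im,u,v,z=None,T=None):
    T=im["T"] if T is None else T; T=np.array(T)
    d=np.array([(u-im["cx"])/im["fx"],-(v-im["cy"])/im["fy"],-1.0])
    if z is None:
        p=d*im["range_z"][int(v),int(u)]; return T[:3,:3]@p+T[:3,3]
    w=T[:3,:3]@d; o=T[:3,3]; return o+w*(z-o[2])/w[2]
def save(im,n): cv2.imwrite("pics/"+n,im["pixels"][:,:,::-1])
E
python3 - <<'E'
from h import *
np.set_printoptions(precision=1,suppress=True)
print(ctrl.get_obs())
for n in ["top","scene"]:
    im=viewer.get_image(n); save(im,n+"0.png"); print(n,[k for k in im if k not in("pixels","range_z")],im["fx"],im["T"])
    for k in im:
        if 'dist' in k: print(k,im[k])
    for o in ["pin_case","corner_stop","spare_ring","nut_dish","grease_tub"]:
        for r in models.landmark_of(im,o)[:3]:
            u,v=r["location"]; print(o,round(r["conf"],2),np.array([u,v]),proj_inv(im,u,v,0), proj_inv(im,u,v))
E
```

```text
{'t': 0.0, 'qpos': array([ 1.1,  0.4,  1.6, -0. ,  1.1, -0. ]), 'qvel': array([ 0., -0.,  0., -0.,  0.,  0.]), 'joint_torque': array([ -0. , -54.5, -27.4,   0.1,   0. ,  -0. ]), 'ee_pos': array([282.1, 557.1, 221.9]), 'orientation': array([-0.7, -3.1,  0. ]), 'ft_force': array([ 0.6, -0.4,  0.3]), 'moment': array([ 0., -0., -0.]), 'grasp_force': 0.0, 'width': 87.88586240170987}
top ['fx', 'fy', 'cx', 'cy', 'T', 'shot'] 445.2622489344968 [[   0.     1.    -0.   516.4]
 [  -1.     0.    -0.  -221.6]
 [  -0.     0.     1.   913.2]
 [   0.     0.     0.     1. ]]
pin_case 0.86 [296.  248.5] [ 478.8 -260.8    0. ] [ 479.9 -259.7   24.8]
pin_case 0.8 [240.4 276.3] [ 420.4 -148.3    0. ] [ 422.2 -149.7   17.5]
corner_stop 0.95 [365.1 209.3] [ 561.5 -401.4    0. ] [ 561.  -399.4   10.4]
spare_ring 0.69 [373.6 168. ] [ 647.  -418.3    0. ] [ 646.9 -418.1    0.6]
nut_dish 0.89 [314.5 152.7] [ 676.7 -296.     0. ] [ 675.3 -295.4    8.2]
grease_tub 0.68 [190.4 259.6] [452.6 -45.5   0. ] [455.5 -53.4  41.3]
scene ['fx', 'fy', 'cx', 'cy', 'T', 'shot'] 404.52923347493373 [[   0.9    0.3   -0.3  269.8]
 [  -0.5    0.6   -0.6 -768.4]
 [  -0.     0.7    0.7  641.9]
 [   0.     0.     0.     1. ]]
pin_case 0.63 [241.4 252. ] [ 480.9 -248.     0. ] [ 472.1 -269.6   26.6]
pin_case 0.63 [194.4 230.1] [ 418.8 -138.8    0. ] [ 415.1 -154.2   15.7]
corner_stop 0.84 [314.2 290. ] [ 559.7 -403.8    0. ] [ 553.8 -411.3   13.2]
corner_stop 0.73 [187.2 199.9] [440.9 -35.7   0. ] [431.6 -75.5  34.9]
spare_ring 0.65 [352.2 276.5] [ 642.6 -414.     0. ] [ 643.2 -413.4   -1. ]
nut_dish 0.91 [327.8 232.9] [ 669.3 -292.4    0. ] [ 665.2 -297.3    6.6]
grease_tub 0.9 [186.7 202.1] [437.  -42.6   0. ] [430.9 -69.   23.3]
```

Run:
```python
import cv2
a=cv2.imread("pics/top0.png")[110:310,150:410]
cv2.imwrite("pics/topc.png",cv2.resize(a,None,fx=3,fy=3,interpolation=cv2.INTER_CUBIC))
```

```text
(no output)
```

View pics/topc.png

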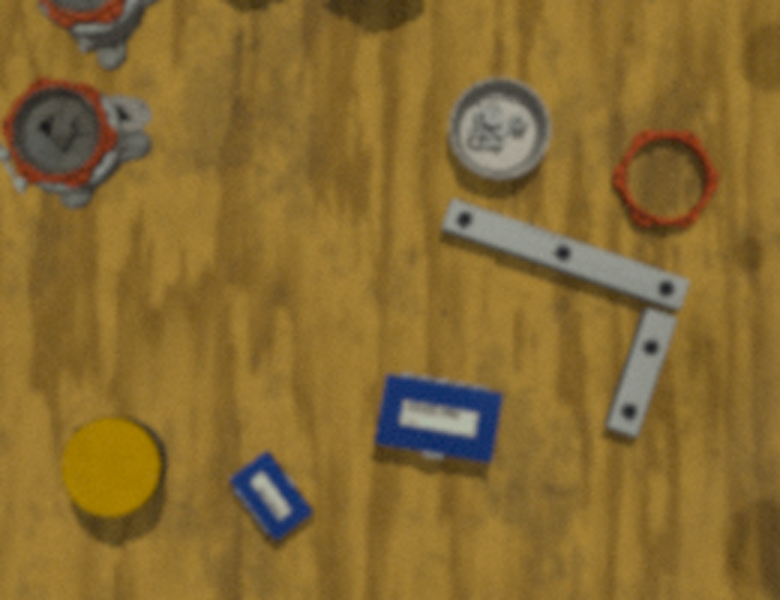

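View pics/scene0.png

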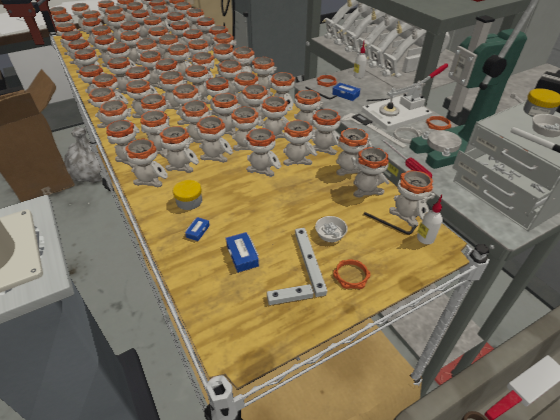

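The top crop shows two blue candidates: a large case at full-picture (296,249), about 38 px (≈80 mm) long, and a small one at (240,276), about 27 px long. The large one fits 80 x 47 mm, and its latch is on the side away from the long bar. The scene view agrees, with the large case at (242,252). Next I'll measure the case and the bars.

```bash
cat >> h.py <<'E'
def case_rect(im,T=None,z=25,near=None):
    p=cv2.cvtColor(im["pixels"],cv2.COLOR_RGB2HSV); m=cv2.inRange(p,(105,120,40),(130,255,255))
    cs=[c for c in cv2.findContours(m,0,cv2.CHAIN_APPROX_NONE)[0] if cv2.contourArea(c)>150]
    out=[]
    for c in cs:
        w=np.array([proj_inv(im,u,v,z,T)[:2] for u,v in cv2.convexHull(c)[:,0]],np.float32)
        out.append(cv2.minAreaRect(w))
    return out
def top_case_depth(im,z0=19,z1=32,box=(400,560,-420,-200),T=None):
    T=np.array(im["T"] if T is None else T); d=im["range_z"]; v,u=np.mgrid[:420,:560]
    P=np.stack([(u-im["cx"])/im["fx"]*d,-(v-im["cy"])/im["fy"]*d,-d],-1)@T[:3,:3].T+T[:3,3]
    m=(d>0)&(P[...,2]>z0)&(P[...,2]<z1)&(P[...,0]>box[0])&(P[...,0]<box[1])&(P[...,1]>box[2])&(P[...,1]<box[3])
    return P,m
E
python3 - <<'E'
from h import *
np.set_printoptions(precision=1,suppress=True)
im=viewer.get_image("top")
for r in case_rect(im): print("case",r)
P,m=top_case_depth(im); print("depth",cv2.minAreaRect(P[m][:,:2].astype(np.float32)),P[m][:,2].mean())
# bars: grey in the region
p=cv2.cvtColor(im["pixels"],cv2.COLOR_RGB2HSV)
g=cv2.inRange(p,(0,0,110),(180,70,255)); roi=np.zeros_like(g); cv2.fillPoly(roi,[np.array([[298,172],[380,200],[380,215],[365,260],[350,258],[358,215],[296,192]])],255); g&=roi
cv2.imwrite("pics/g.png",g)
c=max(cv2.findContours(g,0,cv2.CHAIN_APPROX_NONE)[0],key=cv2.contourArea)
pts=np.argwhere(g)[:,::-1]
W=np.array([proj_inv(im,u,v,16)[:2] for u,v in pts],np.float32)
np.save("bar.npy",W)
# fit L model: minimise mismatch by area overlap
from scipy.optimize import minimize
def sd(q,x0,x1,y0,y1):
    dx=np.maximum(x0-q[:,0],q[:,0]-x1);dy=np.maximum(y0-q[:,1],q[:,1]-y1)
    return np.hypot(np.maximum(dx,0),np.maximum(dy,0))+np.minimum(np.maximum(dx,dy),0)
gx=np.stack(np.meshgrid(np.arange(296,384),np.arange(168,264)),-1).reshape(-1,2)
lab=((g>0)&(roi>0))[gx[:,1],gx[:,0]]
lab_full=cv2.morphologyEx(g,cv2.MORPH_CLOSE,np.ones((5,5)))[gx[:,1],gx[:,0]]>0
WG=np.array([proj_inv(im,u,v,16)[:2] for u,v in gx])
def cost(x):
    a=x[2];R=np.array([[np.cos(a),-np.sin(a)],[np.sin(a),np.cos(a)]]); q=(WG-x[:2])@R
    s=np.minimum(sd(q,0,22,-22,148),sd(q,-90,0,-22,0))
    return np.mean((1/(1+np.exp(np.clip(s/1.0,-30,30)))-lab_full)**2)
best=min((minimize(cost,[561+i,-400+j,a],method="Nelder-Mead",options=dict(xatol=.01,fatol=1e-7,maxiter=600)) for i in(-4,4) for j in(-4,4) for a in(-.4,-.2,.2)),key=lambda r:r.fun)
print("stop",best.x,best.fun,lab_full.sum())
E
```

```text
case ((425.6036071777344, -149.4173126220703), (48.36188507080078, 28.483983993530273), 38.09406280517578)
case ((478.6261901855469, -259.3843688964844), (75.21102905273438, 44.3512077331543), 81.52149200439453)
depth ((492.6217041015625, -316.95587158203125), (71.27947235107422, 205.03822326660156), 12.986489295959473) 24.81413094199535
stop [ 560.5 -399.9   -0.3] 0.007765518631284365 1346
```

```bash
cat >> h.py <<'E'
from scipy.spatial.transform import Rotation as Rn
def tool():
    o=ctrl.get_obs(); R=Rn.from_rotvec(o["orientation"]).as_matrix(); return o,R
E
python3 - <<'E'
from h import *
np.set_printoptions(precision=3,suppress=True)
o,R=tool(); print("tool y deg",np.degrees(np.arctan2(R[1,1],R[0,1])),R)
im=viewer.get_image("wrist"); print(im["hand_eye"],im["fx"],im["cx"],im["cy"])
W=np.load("bar.npy"); 
# long bar direction quick: points on long bar
c=np.array([560.5,-399.9]); 
for a in (-.25,-.3,-.35):
    e=np.array([np.cos(a),np.sin(a)]);f=np.array([-e[1],e[0]]); q=(W-c)@np.stack([e,f],1)
    l=q[(q[:,1]>10)]; b=np.polyfit(l[:,1],l[:,0],1); print(a, a-np.arctan(b[0]))
a=a-np.arctan(b[0]); e=np.array([np.cos(a),np.sin(a)]);f=np.array([-e[1],e[0]])
d=np.array([478.6,-259.4])-c; print("case in stop",d@e,d@f,"rel yaw",np.radians(-8.5)-a)
E
```

```text
tool y deg 63.13751664781104 [[-0.892  0.452 -0.   ]
 [ 0.452  0.892 -0.   ]
 [-0.    -0.    -1.   ]]
[[   0.       0.966    0.258   69.769]
 [   1.      -0.       0.       0.137]
 [   0.       0.258   -0.966 -162.004]
 [   0.       0.       0.       1.   ]] 354.55962910139505 276.7115714229926 214.48676005851863
-0.25 -0.31190794835999597
-0.3 -0.31214598091000684
-0.35 -0.31301372047422105
case in stop -121.18425719108849 108.45384183625822 rel yaw 0.16466073405470302
```

Request:
play_rows([
  [5,-40,5],
  [5,-40,5],
  [5,-40,5],
  [5,-40,5],
  [5,-40,5],
  [5,-40,5],
  [5,-40,5],
  [5,-40,5],
], yaw=[0,0,0,0,0,0,0,0])

```text
t: 1.37
ee_pos: [322.1, 235.9, 263.1]
orientation: [0.728, 3.055, 0.001]
ft_force: [0.7, -0.3, 0.2]
width: 87.8
grasp_force: 0.0
```

Request:
play_rows([
  [11,-38,-1],
  [11,-38,-1],
  [11,-38,-1],
  [11,-38,-1],
  [11,-38,-1],
  [11,-38,-1],
  [11,-38,-1],
  [11,-38,-1],
], yaw=[3,3,3,0,0,0,0,0])

```text
t: 2.03
ee_pos: [410.5, -68.6, 255.0]
orientation: [0.488, 3.102, 0.0]
ft_force: [0.8, 1.0, -0.4]
width: 87.5
grasp_force: 0.0
```

Request:
play_rows([
  [10,-38,-1],
  [10,-38,-1],
  [10,-38,-1],
  [10,-38,-1],
  [10,-38,-1],
  [10,-38,-1],
  [0,0,0],
  [0,0,0],
], yaw=[0,0,0,0,0,0,0,0], gripper=0.6)

```text
t: 2.7
ee_pos: [470.3, -296.0, 248.2]
orientation: [-0.492, -3.102, -0.0]
ft_force: [0.1, 0.9, -0.8]
width: 38.2
grasp_force: 0.0
```

```bash
cat >> h.py <<'E'
def sd(q,x0,x1,y0,y1):
    dx=np.maximum(x0-q[:,0],q[:,0]-x1);dy=np.maximum(y0-q[:,1],q[:,1]-y1)
    return np.hypot(np.maximum(dx,0),np.maximum(dy,0))+np.minimum(np.maximum(dx,dy),0)
def wrist():
    o,R=tool(); im=viewer.get_image("wrist"); T=np.eye(4);T[:3,:3]=R;T[:3,3]=o["ee_pos"]; return o,R,im,T@np.array(im["hand_eye"])
def frame(a): return np.array([[np.cos(a),-np.sin(a)],[np.sin(a),np.cos(a)]])
def fitstop(im,T=None,x0=(560.5,-399.9,-.312)):
    from scipy.optimize import minimize
    T=np.array(im["T"] if T is None else T); v,u=np.mgrid[:420,:560]
    d=np.stack([(u-im["cx"])/im["fx"],-(v-im["cy"])/im["fy"],-np.ones(u.shape)],-1)@T[:3,:3].T
    W=(T[:3,3]+d*((16-T[2,3])/d[...,2])[...,None])[...,:2].reshape(-1,2)
    q=(W-x0[:2])@frame(x0[2]); m=np.minimum(sd(q,0,22,-22,148),sd(q,-90,0,-22,0))<9
    h=cv2.cvtColor(im["pixels"],cv2.COLOR_RGB2HSV); g=cv2.morphologyEx(cv2.inRange(h,(0,0,110),(180,70,255)),cv2.MORPH_CLOSE,np.ones((7,7))).reshape(-1)>0
    W=W[m];g=g[m]
    def cost(x):
        q=(W-x[:2])@frame(x[2]); s=np.minimum(sd(q,0,22,-22,148),sd(q,-90,0,-22,0))
        return np.mean((1/(1+np.exp(np.clip(s,-30,30)))-g)**2)
    r=minimize(cost,x0,method="Nelder-Mead",options=dict(xatol=.01,fatol=1e-7,initial_simplex=np.array(x0)+np.array([[0,0,0],[4,0,0],[0,4,0],[0,0,.03]]))); return r.x,r.fun,m.sum()
E
python3 - <<'E'
from h import *
np.set_printoptions(precision=3,suppress=True)
o,R,im,T=wrist(); print(o["ee_pos"],o["width"],np.degrees(np.arctan2(R[1,1],R[0,1])),o["qpos"]); save(im,"w1.png")
print([r for r in case_rect(im,T)]); print(fitstop(im,T))
t=viewer.get_image("top"); print(fitstop(t))
E
```

```text
[ 470.318 -296.011  248.234] 38.15756971645453 71.97727699979781 [-0.583  0.292  1.761  0.     1.088 -1.84 ]
[((476.71142578125, -257.9717712402344), (77.43075561523438, 47.77827072143555), 81.4192886352539), ((423.3187561035156, -151.34117126464844), (51.5915412902832, 31.127647399902344), 38.453369140625)]
(array([ 555.982, -398.209,   -0.333]), np.float64(0.1885023577254984), np.int64(7067))
(array([ 558.319, -398.972,   -0.337]), np.float64(0.16840202498266227), np.int64(2710))
```

View pics/w1.png

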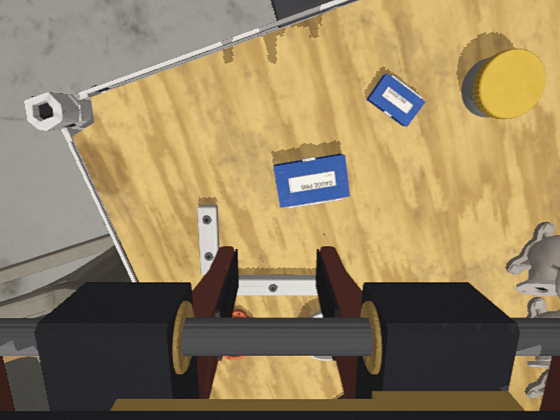

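The wrist picture shows the large case at (312,181) with its latch on the far (front) side, the small one at (396,100), and the stop partly behind the fingers. The measured size is 77x48 mm, so the large case is the target. I'll go down in front of it with the fingers straddling the latch.

Request:
play_rows([
  [-16,18,0],
  [-16,18,0],
  [-16,18,-40],
  [0,0,-40],
  [0,0,-40],
  [0,0,-40],
  [0,0,-35],
  [0,0,-25],
], yaw=[0,0,0,0,0,0,0,0])

```text
t: 3.47
ee_pos: [422.7, -240.0, 31.0]
orientation: [-0.484, -3.102, -0.002]
ft_force: [-0.6, -0.8, 0.7]
width: 35.2
grasp_force: 0.0
```

Request:
play_rows([
  [0,0,-12],
  [0,0,-8],
  [0,0,0],
  [0,0,0],
], yaw=[0,0,0,0])

```text
t: 3.8
ee_pos: [424.3, -241.8, 13.6]
orientation: [0.486, 3.104, -0.0]
ft_force: [0.0, 0.4, -0.0]
width: 35.0
grasp_force: 0.0
```

Request:
play_rows([
  [0,0,-6],
  [5.7,-1.85,0],
  [5.7,-1.85,0],
  [5.7,-1.85,0],
  [5.7,-1.85,0],
  [5.7,-1.85,0],
  [5.7,-1.85,0],
  [5.7,-1.85,0],
], yaw=[0,0,0,0,0,0,0,0])

```text
t: 4.47
ee_pos: [464.4, -255.5, 7.0]
orientation: [-0.488, -3.103, -0.0]
ft_force: [-1.9, -0.2, 1.1]
width: 35.3
grasp_force: 1.0
```

Request:
play_rows([
  [5.7,-1.85,0],
  [5.7,-1.85,0],
  [5.7,-1.85,0],
  [5.7,-1.85,0],
  [5.7,-1.85,0],
  [5.7,-1.85,0],
  [0,0,0],
  [0,0,0],
], yaw=[0,0,0,0,0,0,0,0])

```text
t: 5.13
ee_pos: [499.0, -266.7, 7.0]
orientation: [0.487, 3.102, -0.001]
ft_force: [0.1, 0.1, -0.1]
width: 35.3
grasp_force: 0.0
```

```bash
cat >> h.py <<'E'
C=np.array([560.5,-399.9]);A=-.312
def S(p): return (np.array(p)[:2]-C)@frame(A)
def report():
    o,R,im,T=wrist(); t=viewer.get_image("top")
    print("tcp stop",S(o["ee_pos"]),o["ee_pos"],np.degrees(np.arctan2(R[1,1],R[0,1])),o["width"],o["ft_force"])
    for n,i,TT in(("wrist",im,T),("top",t,None)):
        for r in case_rect(i,TT): 
            if max(r[1])>60: print(n,S(r[0]),r[1],r[2])
    return im,t
E
python3 - <<'E'
from h import *
np.set_printoptions(precision=2,suppress=True)
im,t=report(); save(im,"w2.png")
E
```

```text
tcp stop [-99.45 107.85] [ 498.96 -266.73    7.01] 72.14892338052638 35.301321092155185 [ 0.12  0.14 -0.14]
```

View pics/w2.png

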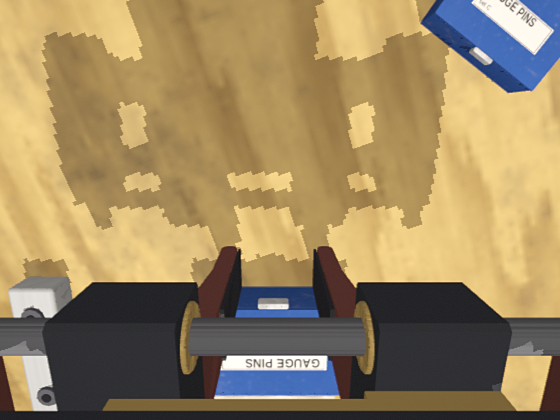

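The wrist picture shows the case front square against both fingers, with the latch centred between them at (273,303). I'll push on toward the long bar.

Request:
play_rows([
  [5.7,-1.85,0],
  [5.7,-1.85,0],
  [5.7,-1.85,0],
  [5.7,-1.85,0],
  [5.7,-1.85,0],
  [2.85,-0.95,0],
  [1,-0.3,0],
  [0,0,0],
], yaw=[0,0,0,0,0,0,0,0])

```text
t: 5.9
ee_pos: [531.0, -277.1, 7.0]
orientation: [0.487, 3.103, -0.0]
ft_force: [-0.1, 0.6, 0.3]
width: 34.9
grasp_force: 0.0
```

Run:
```python
from h import *
np.set_printoptions(precision=2,suppress=True)
im,t=report(); cv2.imwrite("pics/t3.png",cv2.resize(t["pixels"][150:280,260:420,::-1],None,fx=4,fy=4,interpolation=cv2.INTER_CUBIC))
```

```text
tcp stop [-65.79 107.84] [ 530.99 -277.07    6.99] 72.14457758935214 34.859591168704135 [-0.13  0.58  0.26]
```

View pics/t3.png

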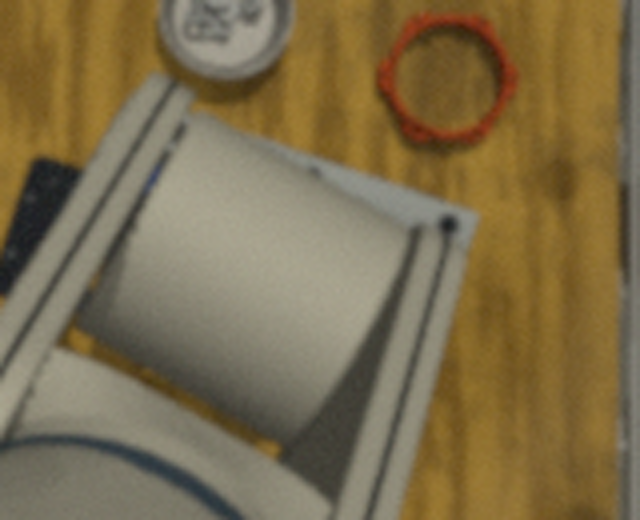

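The arm hides the case in the top view, so I'll feel for the bar by force.

Request:
play_rows([
  [1.9,-0.6,0],
  [1.9,-0.6,0],
  [1.4,-0.5,0],
  [1,-0.3,0],
  [0,0,0],
], yaw=[0,0,0,0,0])

```text
t: 6.42
ee_pos: [536.5, -278.8, 6.9]
orientation: [-0.488, -3.103, -0.0]
ft_force: [-2.0, 0.9, 0.5]
width: 35.2
grasp_force: 1.1
```

Request:
play_rows([
  [0.9,-0.3,0],
  [0.9,-0.3,0],
  [0,0,0],
], yaw=[0,0,0])

```text
t: 6.67
ee_pos: [536.7, -278.7, 6.7]
orientation: [-0.487, -3.1, -0.002]
ft_force: [-7.7, 2.0, 4.9]
width: 35.1
grasp_force: 3.7
```

Contact with the long bar shows as 8 N. I'll back off, rise, turn 90° with the fingers closed and go to the case's left end.

Request:
play_rows([
  [-7,2.3,0],
  [-8,2.6,0],
  [0,0,30],
  [0,0,35],
  [0,10,20],
  [0,0,0],
  [0,0,0],
  [0,0,0],
], yaw=[0,0,0,0,-7,-7,-7,-7], gripper=1.0)

```text
t: 7.33
ee_pos: [523.8, -264.7, 92.9]
orientation: [1.231, 2.887, -0.0]
ft_force: [-0.5, 0.8, 1.0]
width: 0.2
grasp_force: 0.0
```

Request:
play_rows([
  [10,6,0],
  [10,6,0],
  [10,6,0],
  [10,6,0],
  [10,6,0],
  [10,6,0],
  [8,6,0],
  [0,0,0],
], yaw=[-7,-7,-7,-7,-7,-7,-7,-7])

```text
t: 8.0
ee_pos: [593.0, -221.8, 92.2]
orientation: [2.443, 1.973, 0.002]
ft_force: [-0.9, -0.8, 0.2]
width: 0.5
grasp_force: 0.0
```

Request:
play_rows([
  [0,0,0],
  [0,0,0],
], yaw=[-6,0])

```text
t: 8.17
ee_pos: [591.5, -222.4, 92.0]
orientation: [2.542, 1.845, 0.001]
ft_force: [-0.4, -0.7, 0.0]
width: 0.5
grasp_force: 0.0
```

Run:
```python
from h import *
np.set_printoptions(precision=2,suppress=True)
im,t=report(); save(im,"w4.png"); print(ctrl.get_obs()["qpos"])
```

```text
tcp stop [-24.94 178.43] [ 591.54 -222.43   91.95] -18.04929771328305 0.5255313831927344 [-0.39 -0.66  0.04]
[-0.38  0.6   1.69 -0.    0.85 -0.07]
```

View pics/w4.png

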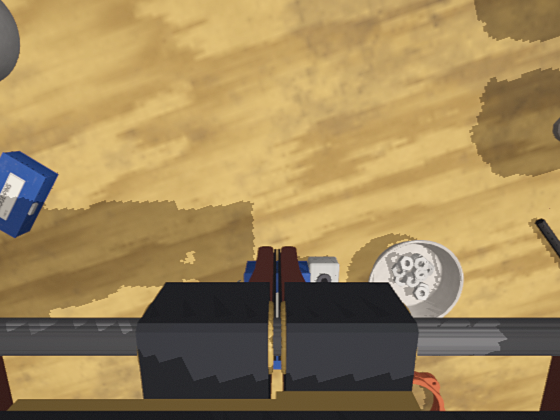

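The camera shows the fingers above the open worktop, just past the case's left end (blue at 245–308, row 270) and clear of the bar end at (325,270). The dish is at (415,280). I'll go down and push toward the short bar.

Request:
play_rows([
  [0,0,-35],
  [0,0,-30],
  [0,0,-15],
  [0,0,-5],
  [0,0,0],
  [-1.85,-5.7,0],
  [-1.85,-5.7,0],
  [-1.85,-5.7,0],
], yaw=[0,0,0,0,0,0,0,0])

```text
t: 8.93
ee_pos: [586.9, -240.8, 8.6]
orientation: [2.537, 1.849, 0.002]
ft_force: [1.0, -0.2, -0.2]
width: 0.4
grasp_force: 0.0
```

Request:
play_rows([
  [-1.85,-5.7,0],
  [-1.85,-5.7,0],
  [-1.85,-5.7,0],
  [-1.85,-5.7,0],
  [0,0,0],
], yaw=[0,0,0,0,0])

```text
t: 9.35
ee_pos: [578.2, -263.9, 7.1]
orientation: [2.54, 1.848, -0.0]
ft_force: [0.4, -0.4, 0.2]
width: 0.5
grasp_force: 0.0
```

Request:
play_rows([
  [-1.85,-5.7,0],
  [-1.85,-5.7,0],
  [-1.85,-5.7,0],
  [-1.85,-5.7,0],
  [-1.85,-5.7,0],
  [-1.2,-3.8,0],
  [0,0,0],
], yaw=[0,0,0,0,0,0,0])

```text
t: 9.93
ee_pos: [567.7, -295.9, 6.9]
orientation: [2.54, 1.849, -0.0]
ft_force: [-0.2, -0.6, 0.4]
width: 0.7
grasp_force: 0.0
```

Request:
play_rows([
  [-0.6,-1.9,0],
  [-0.6,-1.9,0],
  [-0.3,-1,0],
  [0,0,0],
], yaw=[0,0,0,0])

```text
t: 10.27
ee_pos: [566.5, -299.7, 6.9]
orientation: [-2.539, -1.85, 0.0]
ft_force: [0.0, 0.0, -0.4]
width: 0.5
grasp_force: 0.0
```

Request:
play_rows([
  [-0.6,-1.9,0],
  [-0.6,-1.9,0],
  [0,0,0],
], yaw=[0,0,0])

```text
t: 10.52
ee_pos: [565.3, -303.7, 6.9]
orientation: [2.539, 1.85, -0.0]
ft_force: [-0.0, -0.1, -0.0]
width: 0.2
grasp_force: 0.0
```

Request:
play_rows([
  [-0.5,-1.5,0],
  [-0.3,-1,0],
  [0,0,0],
], yaw=[0,0,0])

```text
t: 10.77
ee_pos: [564.8, -305.7, 7.0]
orientation: [-2.54, -1.849, -0.001]
ft_force: [1.9, 2.3, -0.9]
width: 0.3
grasp_force: 1.5
```

Request:
play_rows([
  [-0.3,-1,0],
  [-0.3,-1,0],
  [0,0,0],
], yaw=[0,0,0])

```text
t: 11.02
ee_pos: [564.8, -306.0, 7.0]
orientation: [-2.539, -1.848, -0.003]
ft_force: [4.4, 11.8, 0.5]
width: 0.2
grasp_force: 6.4
```

The short bar is reached, with about 12 N. I'll back off, turn back and give the front a final nudge.

Request:
play_rows([
  [1.8,5.7,0],
  [1.8,5.7,0],
  [0,0,35],
  [0,0,35],
  [0,0,20],
  [-10,-4,0],
  [-10,-4,0],
  [-10,-4,0],
], yaw=[0,0,0,0,7,7,7,7])

```text
t: 11.68
ee_pos: [537.6, -308.8, 97.8]
orientation: [2.007, 2.415, -0.001]
ft_force: [0.0, -0.4, -0.1]
width: 0.7
grasp_force: 0.0
```

Request:
play_rows([
  [-10,-5,0],
  [-10,-5,0],
  [-10,-5,0],
  [-10,-5,0],
  [-10,-5,0],
  [0,0,0],
  [0,0,0],
  [0,0,0],
], yaw=[7,7,7,7,7,7,7,7], gripper=0.6)

```text
t: 12.35
ee_pos: [487.3, -333.8, 97.1]
orientation: [0.641, 3.076, -0.001]
ft_force: [-0.1, 0.1, -0.3]
width: 34.7
grasp_force: 0.0
```

Request:
play_rows([
  [0,0,0],
  [0,0,0],
  [0,0,0],
], yaw=[6,0,0])

```text
t: 12.6
ee_pos: [487.5, -333.6, 97.0]
orientation: [-0.493, -3.103, 0.001]
ft_force: [0.4, 0.7, 1.1]
width: 34.9
grasp_force: 0.0
```

Run:
```python
from h import *
np.set_printoptions(precision=2,suppress=True)
im,t=report()
```

```text
tcp stop [-89.79  40.72] [ 487.55 -333.58   97.03] 71.96011153157318 34.87803922550872 [0.39 0.69 1.06]
wrist [-38.07  40.75] (62.137779235839844, 39.12717056274414) 71.99288940429688
```

Request:
play_rows([
  [0,0,-35],
  [0,0,-35],
  [0,0,-15],
  [0,0,-5],
  [0,0,0],
  [5.7,-1.85,0],
  [5.7,-1.85,0],
  [5.7,-1.85,0],
], yaw=[0,0,0,0,0,0,0,0])

```text
t: 13.37
ee_pos: [506.5, -340.1, 8.6]
orientation: [0.488, 3.101, -0.002]
ft_force: [0.6, -1.0, 0.5]
width: 34.7
grasp_force: 0.0
```

Request:
play_rows([
  [3.8,-1.2,0],
  [1.9,-0.6,0],
  [1.9,-0.6,0],
  [1,-0.3,0],
  [0,0,0],
], yaw=[0,0,0,0,0])

```text
t: 13.78
ee_pos: [513.5, -341.8, 7.1]
orientation: [0.488, 3.103, -0.0]
ft_force: [-0.1, 0.5, -0.1]
width: 34.9
grasp_force: 0.0
```

Request:
play_rows([
  [1,-0.3,0],
  [1,-0.3,0],
  [0,0,0],
], yaw=[0,0,0])

```text
t: 14.03
ee_pos: [515.4, -342.4, 6.9]
orientation: [-0.488, -3.103, -0.0]
ft_force: [-0.2, 0.3, 0.4]
width: 35.0
grasp_force: 0.0
```

Request:
play_rows([
  [1,-0.3,0],
  [1,-0.3,0],
  [0,0,0],
], yaw=[0,0,0])

```text
t: 14.28
ee_pos: [515.9, -342.3, 6.7]
orientation: [-0.487, -3.1, -0.002]
ft_force: [-5.8, 1.4, 3.9]
width: 35.4
grasp_force: 2.6
```

Request:
play_rows([
  [0.8,-0.25,0],
  [0.8,-0.25,0],
  [0,0,0],
], yaw=[0,0,0])

```text
t: 14.53
ee_pos: [515.9, -342.3, 6.6]
orientation: [-0.487, -3.097, -0.003]
ft_force: [-9.7, 1.4, 7.3]
width: 35.3
grasp_force: 5.1
```

Firm contact at the same depth as before. I'll retract and check from the top and the wrist.

Request:
play_rows([
  [-7,2.3,0],
  [-8,2.6,0],
  [0,0,40],
  [0,0,40],
  [0,0,40],
  [-10,35,30],
  [-10,35,20],
  [-10,35,0],
], yaw=[0,0,0,0,0,0,0,0])

```text
t: 15.2
ee_pos: [476.8, -238.2, 177.7]
orientation: [0.489, 3.095, -0.004]
ft_force: [1.5, -0.3, -0.4]
width: 35.2
grasp_force: 0.0
```

Request:
play_rows([
  [-10,35,0],
  [-10,35,0],
  [-10,35,0],
  [-10,35,0],
  [-10,35,0],
  [0,35,0],
  [0,0,0],
  [0,0,0],
], yaw=[0,0,0,0,0,0,0,0])

```text
t: 15.87
ee_pos: [424.9, -26.3, 173.6]
orientation: [0.481, 3.104, 0.0]
ft_force: [-0.3, -0.3, 0.1]
width: 35.4
grasp_force: 0.0
```

Run:
```python
from h import *
np.set_printoptions(precision=2,suppress=True)
im,t=report()
for o in ["spare_ring","nut_dish","grease_tub"]:
    for r in models.landmark_of(t,o)[:1]: print(o,r)
cv2.imwrite("pics/t5.png",cv2.resize(t["pixels"][130:290,170:400,::-1],None,fx=3.4,fy=3.4,interpolation=cv2.INTER_CUBIC))
```

```text
tcp stop [-243.76  313.94] [424.88 -26.29 173.65] 72.37170688203766 35.35116549834315 [-0.27 -0.35  0.12]
top [-23.88  40.14] (76.88618469238281, 44.80046081542969) 71.91349029541016
spare_ring {'location': [372.7, 173.1], 'conf': 0.87}
nut_dish {'location': [312.8, 155.6], 'conf': 0.74}
grease_tub {'location': [190.5, 259.4], 'conf': 0.84}
```

View pics/t5.png

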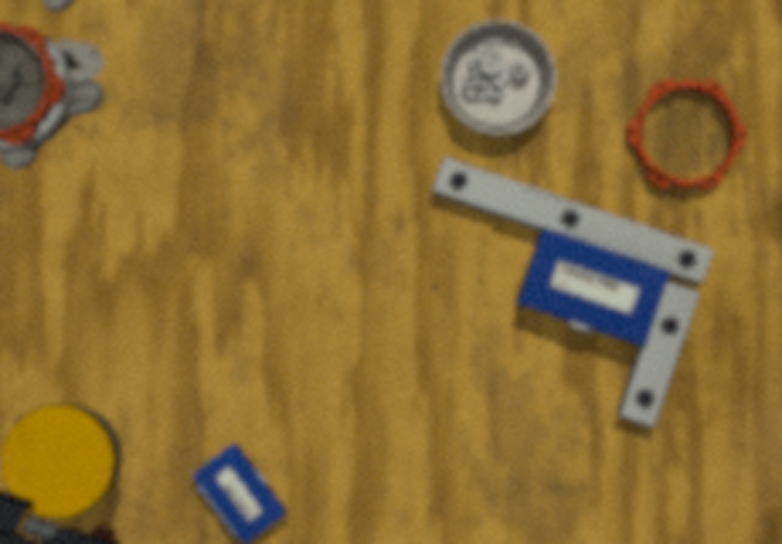

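The top crop shows the case at (595,290), flush against both bars. It measures (-23.9, 40.1) mm in the stop frame and is parallel to the bars. The ring, dish and tub are where they started.

```bash
python3 -c "
from workcell import ticket
print(ticket.close_job())"
```

```text
the job is handed in; nothing more can be done
None
```

The blue gauge-pin case is home in the corner stop: the last top picture put it at (-23.9, +40.1) mm in the stop frame, parallel to the bars, with the ring, dish and tub undisturbed, and the job is handed in (no verdict came back).

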